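# Refit the gas cooker's tap knob and hold it in the lighting position

### The job

The tap knob of the portable gas cooker was pulled off for cleaning and lies on the hob beside it. Turn the knob so that its key flat matches the flat of the bare tap stem, push it fully home on the stem, press the tap right down against its spring, and while it is down turn it anticlockwise to the flame mark. Finish there while holding: the gripper still grips the knob and keeps the tap pressed down, as one does until the flame sensor is warm; leave the timer, matchbox, salt shaker, spice jar and mug where they stand.

Things in the scene. Friction and masses are not known exactly. Their poses are not given: they have to be found in the camera images.
- knob_wing (a point): Loose aluminium knob, 90 g, standing skirt down: round part 42 mm wide, 20 mm high; on it an upright wing 13 mm thick (y), 37 mm long (x -16 to +21 mm), 18 mm tall (38 in all). Grip the wing across its thickness. Point: on the axis, 29 mm above the underside, half-way up the wing. z up; +x along the wing to its pointer end (off-centre longer end, thin dark line).
- stem_tip (a point): Top centre of the bare upright brass tap stem, 25 mm above the cooker's deck in a dark round plate. D-shaped, 12 mm wide, flat 2 mm from the axis on its -x side; top 1.5 mm chamfered 1.5 mm as lead-in. z up, axes turn with the stem; off, +x points at the ring mark, to the cooker's back. Knob fits when its +x lies along this +x (play 5 degrees); home, its underside is 9 mm above the deck.
- tap_press (a joint): How far the stem is pressed down, m: 0 up, 0.006 fully down. Spring: 6 N to start, 12 N fully down; it springs back when let go.
- tap_stem (a joint): Turn of the stem, rad, anticlockwise seen from above: 0 off (pointer to the ring mark), 1.05 (60 degrees) pointer at the flame mark, stop at 1.22. A pin blocks turning until the stem is pressed about 4 mm; then it turns easily (0.02 N m). It lags the knob by the play, up to 0.15 rad.
- cooker: Steel portable gas cooker, fixed, 280 deep (x) by 340 wide (y), deck 75 mm high. Origin under its middle, +x from its front edge to its back. Stem at x -95, y +62 mm (front left). Burner and pan support (to 115 mm high, 91 mm radius) at x +12, y -52 mm. A low cover, 83 mm high, behind the stem begins 49 mm from its axis.
- knob_seat (a point): Inner end of the knob's blind bore, on the axis 16 mm above the underside; axes as knob_wing. The bore opens at the underside: D-shaped, 13 mm wide, key flat 2.5 mm from the axis on the -x side (under the wing's blunt end). Fully home, this point meets stem_tip. At the start the knob stands on the hob's glass, 5 mm above the worktop.
- timer: White round kitchen timer, 66 mm across, 46 mm tall, to be left alone. Origin centre of underside.
- matchbox: Matchbox, 36 x 56 x 17 mm, to be left alone. Origin centre of underside.
- salt_shaker: Salt shaker with metal cap, 44 mm across, 90 mm tall, to be left alone. Origin centre of underside.
- mug: White mug, 92 mm across, 95 mm tall, to be left alone. Origin centre of underside.
- spice_jar: Spice jar, 43 mm across, 101 mm tall, to be left alone. Origin centre of underside.
- knob_pointer (a point): Pointer end of the knob's wing, 21 mm out from the axis along its +x, 29 mm above its underside.

How it is judged:
By the outcome, as a careful person would: the job done as asked, in the order asked, and still so for the second after the job is handed in, while the arm keeps its last pose, push and grip.
It also fails if it takes over 51 s, if anything falls off the work surface, if the arm or the gripper's body presses on something with over 40 N, if the wrist force passes 120 N, or if a joint passes its speed limit or range.

### The arm

A 7-joint arm with a two-finger parallel gripper is mounted at the origin on a cart in front of the work surface, level with it; the furniture and walls round the work are solid. World frame = base frame: x ahead of the robot, y to its left, z up, the work surface at z = 0. Lengths are in m, angles in rad, forces in N, time in s.
With the tool pointing down it reaches from about 0.425 to 0.925 m from the base axis. Payload 6.8 kg.
Tool frame: the origin (TCP) lies on the centre line of the jaws, within the pads' length; the fingertips stand 17 mm ahead of it and the grasp point (between the pads) lies 2 mm behind it; z points along the fingers, x is the direction in which the jaws open and shut, and the axes are right-handed (so a half turn about z gives the same grasp; the last joint's range is limited). The gripper opens to 85 mm and grips with 20 to 120 N. Pads are 22 mm wide; open, the fingers measure 114 mm over their backs; the gripper's body (76 mm by 85 mm) begins 54 mm behind the grasp point. The pads swing forward as they close: fully open they stand 13 mm farther back than shut.
Start: joints at [1.237, 0.477, 0.022, 1.555, -0.011, 1.109, -0.083], TCP at [0.151, -0.658, 0.248] pointing down, gripper open.
Joint ranges: [-2.96, 2.96], [-0.34, 2.1], [-1.41, 1.46], [0.24, 2.44], [-1.37, 4.51], [0.17, 1.92], [-2.96, 2.96]. Speed limits (rad/s): [2.39, 2.39, 3.14, 3.14, 3.14, 3.14, 3.14].

### API

Orientations are given as a unit quaternion [w, x, y, z].
In Python, from station import status, read_camera, camera_model, bot gives the robot as it stands.
- The arm moves only by the tool arm_command, never from a script. Its argument "series" is a list of rows, each a list of 3 entries, a list of its own where there are three numbers: the finger opening in mm, from 0 to 85.4, then the shift along the tool's x, y, z in mm, then the turn about the tool's z in rad. In form: [[gripper, [dx, dy, dz], roll], ...]. A call has 1 to 8 rows; each row is the pose to reach, as a shift and turn from the pose commanded when the call began, along the tool's axes at that moment; what a row does not reach only later rows make up. A row lasts 1/8 s, in which the tool goes at most 62.5 mm and 10.7 degrees, less where a joint would pass 70% of its speed; a pose out of reach is approached as far as the arm can. A call with a gripper value outside its range is refused whole. The fingers move at their own pace and stop on an object; "squeeze" is the grip in N (left out, the last holds). Time passes only in rows, so rows that repeat a pose let the fingers close. It gives the time, the measured TCP pose, the force and the opening at its end, in the units of the state.
- status.get_obs(): the state, without advancing time (a new reading comes with each control period).
- read_camera(name): name is "scene" or "top"; returns the picture (400x640x3 uint8, blue, green, red); there is no depth.
- camera_model(name): a dict with "fov_y" (degrees; the focal length in pixels is half the picture's height over the tangent of half this angle, whatever the lens; pixels are square), "cx", "cy" (the principal point, pixels), "R" (3x3) and "t" (3): a world point X has camera coordinates R X + t. Camera axes: x right, y down, z forward; pixel columns grow to the right and rows downward; lengths in m; the calibration is good to about 2 mm. A picture is of the moment at which its call begins. camera_model takes no time and is no camera call.
- bot.hand_in(): hands the job in, once; it reports no verdict.
The state is a dict: "t": time; "q": joint angles; "joint_vel": joint speeds; "joint_torque": joint torques, N m; "eef_pos": TCP position; "tool_rot": TCP orientation; "contact_force": force on the tool from outside, world axes, zero at the start; "torque": the same for the moment, N m; "gripper_width": opening from 0.0 (shut) to 1.0 (fully open).
Only numpy, scipy, OpenCV 4.12 (cv2) and the standard library are available. Lean on these libraries where they do the work, as an engineer would, in place of code of your own. Each camera call takes 0.05 s, during which the arm holds its last target.

## Working session

There is one attempt and no reset: what is moved stays moved. The work goes in short steps, Python scripts to look and compute and a tool call to move; the robot and the scene stay as the last step left them, time stands still between calls to the robot, and variables do not carry over. Pictures are saved under pics/ and viewed, and the job is handed in when it is done.

Besides the shell and the picture viewer there is one more tool, called after ">>>" as name(argument=value, ...) on one line, values as JSON. arm_command: Moves the arm, as the interface text tells. Its arguments: {"type":"object","properties":{"series":{"type":"array"},"squeeze":{"type":"number"}},"required":["series"]}

```bash
mkdir -p pics; ls
python3 - <<'E'
from station import status, read_camera, camera_model, bot
import cv2
for n in ("scene","top"):
    cv2.imwrite(f"pics/{n}0.png",read_camera(n)); print(n,camera_model(n))
o=status.get_obs()
for k in o: print(k,o[k])
E
```

```text
pics
scene {'fov_y': 48.650475772323475, 'cx': 314.80765832517574, 'cy': 202.71952931177356, 'R': array([[-0.66645311, -0.74536968,  0.01625715],
       [-0.53813018,  0.46583455, -0.7024344 ],
       [ 0.51600016, -0.47688805, -0.7115628 ]]), 't': array([0.31568016, 0.47934846, 0.6694321 ])}
top {'fov_y': 45.9078678790357, 'cx': 319.9122487614048, 'cy': 203.31138335833054, 'R': array([[ 0.00766413, -0.99605634,  0.0883913 ],
       [-0.99353686, -0.01759599, -0.11213777],
       [ 0.11325087, -0.08696057, -0.98975355]]), 't': array([-0.18483527,  0.65906816,  1.00820166])}
t 0.1
q [ 1.23690206  0.47772491  0.02235713  1.55635136 -0.01148737  1.10930402
 -0.08311996]
joint_vel [-2.29663272e-04 -2.50680357e-03  5.82501918e-04 -2.23876686e-03
  5.37798911e-04  8.66472796e-05 -1.20455883e-03]
joint_torque [ 4.60948795e-03 -5.97759926e+01  1.61329519e+00 -2.81955171e+01
  1.27759823e-02  4.95761502e-03  8.65871982e-06]
eef_pos [ 0.15098467 -0.65737646  0.2474187 ]
tool_rot [-4.60676007e-04  7.82263614e-01 -6.22946988e-01 -6.89952479e-04]
contact_force [0.68587593 0.19241078 0.50079414]
torque [ 0.02074684 -0.04927508 -0.02204221]
gripper_width 0.9971219364073566
```

View pics/scene0.png

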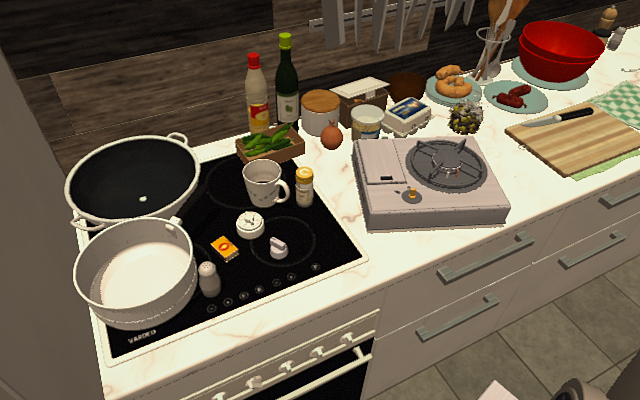

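View pics/top0.png

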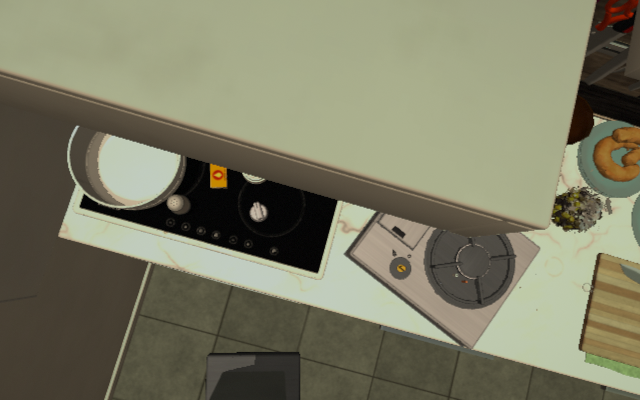

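```bash
cat > h.py <<'E'
import numpy as np, cv2
from station import camera_model
M={n:camera_model(n) for n in("scene","top")}
def f(n): return 200/np.tan(np.radians(M[n]['fov_y'])/2)
def cen(n): return -M[n]['R'].T@M[n]['t']
def proj(n,X):
    c=M[n]['R']@np.array(X,float)+M[n]['t']; return np.array([M[n]['cx']+f(n)*c[0]/c[2],M[n]['cy']+f(n)*c[1]/c[2]])
def ray(n,p):
    d=M[n]['R'].T@np.array([(p[0]-M[n]['cx'])/f(n),(p[1]-M[n]['cy'])/f(n),1.]); return cen(n),d/np.linalg.norm(d)
def onz(n,p,z):
    o,d=ray(n,p); return o+d*(z-o[2])/d[2]
def tri(p1,p2):
    o1,d1=ray("scene",p1);o2,d2=ray("top",p2)
    A=np.stack([d1,-d2],1); s=np.linalg.lstsq(A,o2-o1,rcond=None)[0]
    a=o1+s[0]*d1;b=o2+s[1]*d2; return (a+b)/2,np.linalg.norm(a-b)
def crop(src,x0,y0,x1,y1,k,out):
    im=cv2.imread(src)[y0:y1,x0:x1]; cv2.imwrite(out,cv2.resize(im,None,fx=k,fy=k,interpolation=cv2.INTER_CUBIC))
E
python3 - <<'E'
from h import *
for n in M: print(n,cen(n),f(n),proj(n,[0,0,0]),proj(n,[0.151,-.658,.248]))
crop('pics/top0.png',230,190,290,235,12,'pics/c1.png')
crop('pics/scene0.png',250,220,310,265,12,'pics/c2.png')
crop('pics/top0.png',340,200,560,350,3.6,'pics/c3.png')
crop('pics/scene0.png',345,125,515,235,4.6,'pics/c4.png')
E
```

```text
scene [0.12291083 0.33124551 0.80792177] 442.431182582656 [523.44233266 519.52344074] [669.64902356 161.39464992]
top [ 0.5420454  -0.08483559  1.08811544] 472.2257244534376 [233.3383298  512.00849706] [598.40161834 481.32910561]
```

View pics/c1.png

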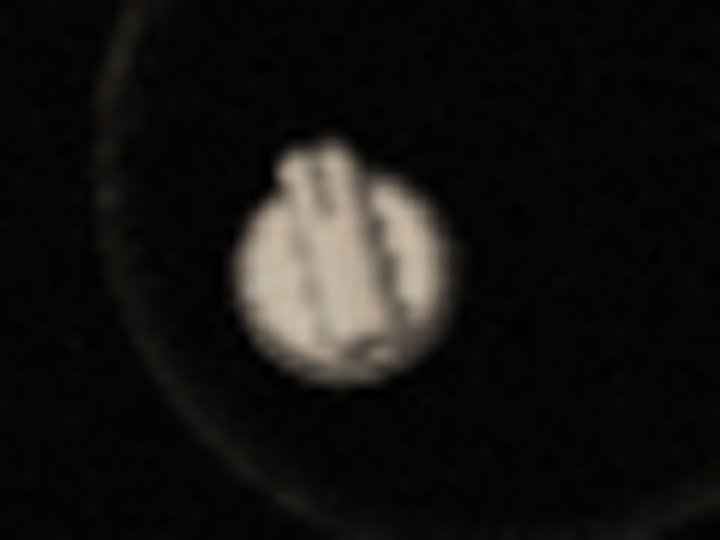

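View pics/c2.png

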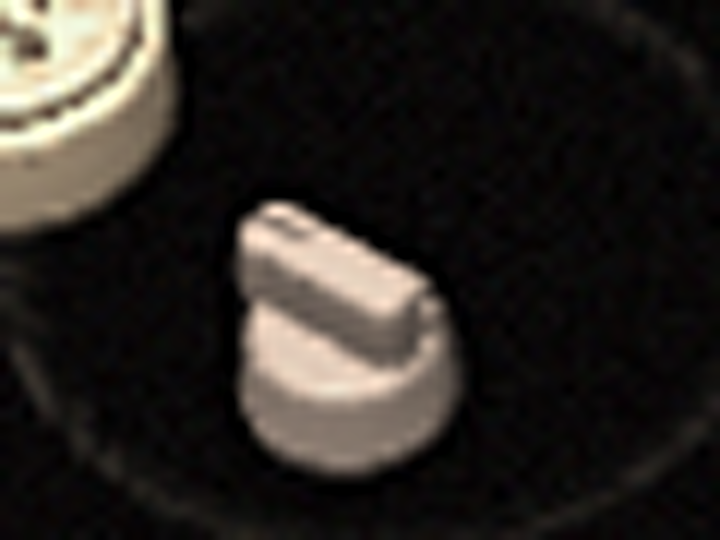

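View pics/c3.png

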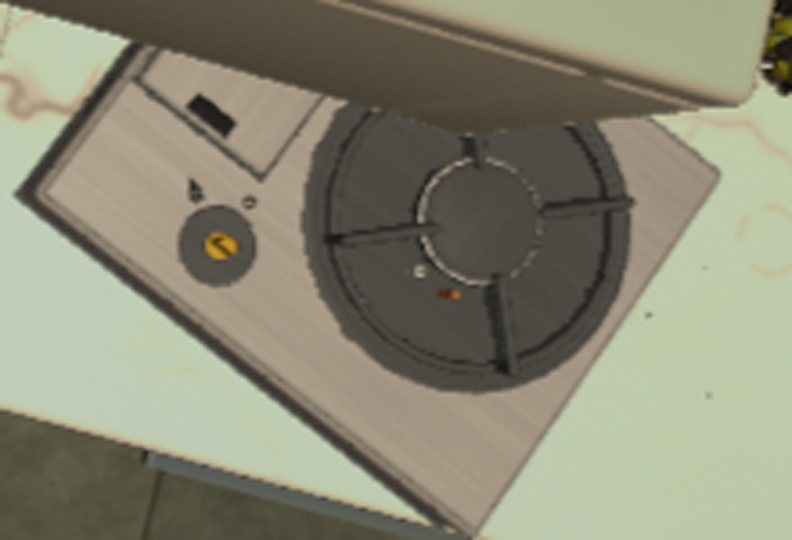

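View pics/c4.png

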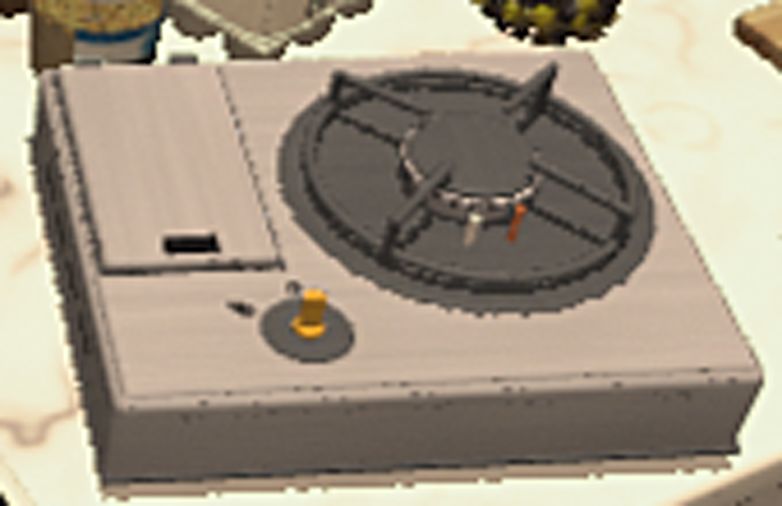

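```bash
python3 - <<'E'
from h import *
S=lambda x,y:(250+x/12-.5+.5/12,220+y/12-.5+.5/12)
T=lambda x,y:(230+x/12-.5+.5/12,190+y/12-.5+.5/12)
for nm,n,fn,pts in(("scene","scene",S,[(240,228),(275,203),(432,288),(385,322)]),("top","top",T,[(283,168),(348,148),(383,330),(325,340)])):
    P=np.array([onz(n,fn(*p),.043) for p in pts])*1000
    print(nm,P[:,:2].round(1).tolist())
    a=(P[0]+P[1])/2;b=(P[2]+P[3])/2;print(' len',np.linalg.norm(a-b),'w',np.linalg.norm(P[0]-P[1]),np.linalg.norm(P[2]-P[3]),'yaw',np.degrees(np.arctan2(*(a-b)[:2][::-1])),'axis',b+(a-b)/np.linalg.norm(a-b)*16)
# knob blob via mask
for n,box in(("top",(245,195,275,228)),("scene",(265,233,292,262))):
    im=cv2.imread(f'pics/{n}0.png');x0,y0,x1,y1=box
    m=(im[y0:y1,x0:x1].max(2)>60).astype(np.uint8)
    ys,xs=np.nonzero(m);print(n,xs.min()+x0,xs.max()+x0,ys.min()+y0,ys.max()+y0,m.sum())
# wing-face slope in top: axis by bottom disc arc ; stem
im=cv2.imread('pics/top0.png');hsv=cv2.cvtColor(im,cv2.COLOR_BGR2HSV)
def brass(n,box):
    im=cv2.imread(f'pics/{n}0.png');h=cv2.cvtColor(im,cv2.COLOR_BGR2HSV);x0,y0,x1,y1=box
    s=h[y0:y1,x0:x1];m=((s[...,0]>10)&(s[...,0]<32)&(s[...,1]>130)&(s[...,2]>90))
    ys,xs=np.nonzero(m);print(n,'brass',len(xs),xs.mean()+x0,ys.mean()+y0,xs.min()+x0,xs.max()+x0,ys.min()+y0,ys.max()+y0);return m
brass('top',(390,255,412,282));brass('scene',(400,180,425,205))
C=lambda x,y:(340+x/3.6-.36,200+y/3.6-.36)
D=lambda x,y:(345+x/4.6-.39,125+y/4.6-.39)
print('ring',onz('top',C(249,203),.075),onz('scene',D(293,287),.075))
print('flame',onz('top',C(195,190),.075),onz('scene',D(241,308),.075))
print('plate',onz('top',C(217.5,245.5),.075),onz('scene',D(307.5,328),.075))
print('corner top FL,FR,BR',[onz('top',C(*p),.075)[:2].round(4) for p in((18,193),(470,535),(720,175))])
print('corner scene FL,FR,BR,BL',[onz('scene',D(*p),.075)[:2].round(4) for p in((118,405),(762,378),(592,55),(45,72))])
E
python3 - <<'E'
import sys;sys.path.insert(0,'.')
from h import *
crop('pics/top0.png',385,245,417,285,15,'pics/c5.png')
crop('pics/scene0.png',395,180,430,208,20,'pics/c6.png')
E
```

```text
scene [[659.9, -29.2], [660.4, -37.9], [625.1, -47.2], [624.5, -35.5]]
 len 36.17796854025582 w 8.713005069262062 11.631948587583771 yaw 12.412430170965152 axis [640.45342295 -37.91056977  43.        ]
top [[658.5, -28.6], [662.4, -40.4], [628.9, -47.5], [626.9, -37.0]]
 len 33.487250670636975 w 12.419923405011527 10.716263697997281 yaw 13.393305071689854 axis [643.44447862 -38.5732731   43.        ]
top 250 266 202 221 263
scene 270 287 237 259 318
top brass 50 400.8 267.84 397 405 265 271
scene brass 56 412.17857142857144 193.16071428571428 409 415 188 198
ring [ 0.54592966 -0.36897142  0.075     ] [ 0.54590116 -0.36711333  0.075     ]
flame [ 0.55346625 -0.33581512  0.075     ] [ 0.55338357 -0.3340621   0.075     ]
plate [ 0.52035064 -0.34926127  0.075     ] [ 0.52099837 -0.3487723   0.075     ]
corner top FL,FR,BR [array([ 0.5508, -0.2281]), array([ 0.3495, -0.5012]), array([ 0.5656, -0.6679])]
corner scene FL,FR,BR,BL [array([ 0.5477, -0.2345]), array([ 0.3463, -0.4956]), array([ 0.5594, -0.6614]), array([ 0.7615, -0.3997])]
```

View pics/c5.png

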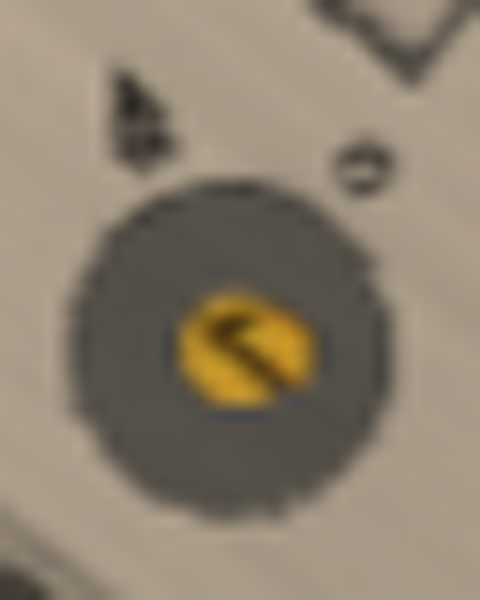

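View pics/c6.png

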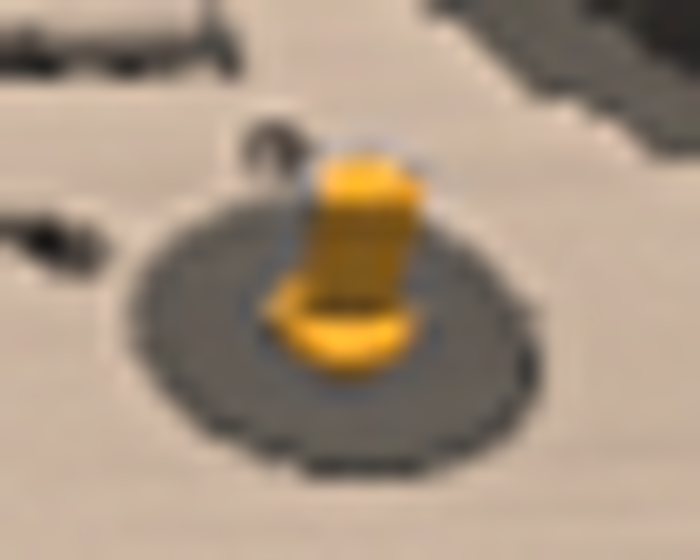

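Run:
```python
from h import *
p=(402.3,267.7);q=(412.8,188.8)
print(onz('top',p,.1),onz('scene',q,.1),tri(q,p))
for z in(.075,.1):
  for n in M: print(n,z,proj(n,[.5207,-.349,z]))
# plate via dark mask ellipse fit
for n,box,c in(("top",(385,250,415,285),(400,268)),("scene",(398,185,426,207),(412,197))):
    im=cv2.imread(f'pics/{n}0.png');x0,y0,x1,y1=box
    s=cv2.resize(im[y0:y1,x0:x1],None,fx=8,fy=8,interpolation=cv2.INTER_CUBIC)
    hsv=cv2.cvtColor(s,cv2.COLOR_BGR2HSV)
    m=((s.max(2)<125)|((hsv[...,1]>120))).astype(np.uint8)
    m=cv2.morphologyEx(m,cv2.MORPH_OPEN,np.ones((25,25)))
    cs,_=cv2.findContours(m,cv2.RETR_EXTERNAL,cv2.CHAIN_APPROX_NONE)
    for k in cs:
        if cv2.contourArea(k)<5000: continue
        e=cv2.fitEllipse(k); ctr=(x0+e[0][0]/8-.44,y0+e[0][1]/8-.44)
        print(n,ctr,np.array(e[1])/8,onz(n,ctr,.0755))
```

```text
[ 0.52119511 -0.34757357  0.1       ] [ 0.52062428 -0.34650657  0.1       ] (array([ 0.52126145, -0.34782873,  0.09872345]), np.float64(0.0002469565953123437))
scene 0.075 [411.61712506 195.93698848]
top 0.075 [399.93648891 267.67108022]
scene 0.1 [413.45763564 188.3018079 ]
top 0.1 [402.96451689 267.94011902]
top (399.89580780029297, 267.7549272155762) [21.6758728  22.57685471] [ 0.52053003 -0.34877772  0.0755    ]
scene (411.4875941848755, 196.1643930053711) [14.70141983 19.23396111] [ 0.52013464 -0.34769898  0.0755    ]
```

Run:
```python
from h import *
for x,y in((.6405,-.0379),(.6434,-.0386),(.642,-.038)):
    for n in M:
        P=[]
        for z in(.005,.025):
            for a in np.linspace(0,2*np.pi,72): P.append(proj(n,[x+.021*np.cos(a),y+.021*np.sin(a),z]))
        P=np.array(P); print((x,y),n,'u',P[:,0].min().round(1),P[:,0].max().round(1),'vmax',P[:,1].max().round(1))
for z in(.5,.6,.7,.8): print('hood',z,[onz('top',p,z)[:2].round(3) for p in((258,182),(400,215),(545,232))])
for y in (-.04,-.35):
  print([ (x,z,proj('scene',[x,y,z]).round()) for x,z in((.8,.6),(.8,.7),(.7,.7),(.7,.6))])
for nm,p,z in(("timer",(250,220),.051),("timertop",(253,178),.051),("match",(225,248),.02),("shaker top",(206,268),.095),("mug top",(263,170),.1)):
    print(nm,onz('top' if nm=="timertop" else 'scene',p,z).round(3))
```

```text
(0.6405, -0.0379) scene u 269.0 287.8 vmax 259.6
(0.6405, -0.0379) top u 248.1 267.1 vmax 222.5
(0.6434, -0.0386) scene u 268.4 287.3 vmax 258.6
(0.6434, -0.0386) top u 248.4 267.5 vmax 221.2
(0.642, -0.038) scene u 268.6 287.5 vmax 259.1
(0.642, -0.038) top u 248.1 267.2 vmax 221.8
hood 0.5 [array([ 0.635, -0.059]), array([ 0.596, -0.239]), array([ 0.577, -0.432])]
hood 0.6 [array([ 0.619, -0.063]), array([ 0.587, -0.213]), array([ 0.571, -0.373])]
hood 0.7 [array([ 0.603, -0.068]), array([ 0.578, -0.187]), array([ 0.565, -0.314])]
hood 0.8 [array([ 0.587, -0.072]), array([ 0.569, -0.16 ]), array([ 0.559, -0.255])]
[(0.8, 0.6, array([198., -54.])), (0.8, 0.7, array([ 186., -136.])), (0.7, 0.7, array([ 227., -124.])), (0.7, 0.6, array([236., -37.]))]
[(0.8, 0.6, array([343., -86.])), (0.8, 0.7, array([ 347., -154.])), (0.7, 0.7, array([ 392., -147.])), (0.7, 0.6, array([384., -74.]))]
timer [ 0.728 -0.026  0.051]
timertop [ 0.714 -0.027  0.051]
match [0.72  0.053 0.02 ]
shaker top [0.646 0.136 0.095]
mug top [ 0.801 -0.123  0.1  ]
```

```bash
cat >> h.py <<'E'
from scipy.spatial.transform import Rotation as Ro
def here():
    from station import status
    o=status.get_obs(); q=o['tool_rot']; R=Ro.from_quat([q[1],q[2],q[3],q[0]]).as_matrix(); return o,np.array(o['eef_pos']),R
def need(target,heading=None):
    o,p,R=here(); d=R.T@(np.array(target)-p)*1000
    h=np.degrees(np.arctan2(R[1,0],R[0,0])); print('t',o['t'],'p',p.round(4),'heading',round(h,2),'tilt',R[:,2].round(4),'F',np.round(o['contact_force'],1),'T',np.round(o['torque'],2),'grip',round(o['gripper_width']*85.4,2))
    print('q',np.round(o['q'],2))
    print('shift mm',d.round(1),'roll',None if heading is None else round(np.radians(-((heading-h+180)%360-180)),4))
E
python3 -c "
from h import *
need([.642,-.0388,.2],-77)"
```

```text
t 0.1 p [ 0.151  -0.6574  0.2474] heading -77.06 tilt [-5.0e-04  1.6e-03 -1.0e+00] F [0.7 0.2 0.5] T [ 0.02 -0.05 -0.02] grip 85.15
q [ 1.24  0.48  0.02  1.56 -0.01  1.11 -0.08]
shift mm [-492.9 -617.    48.1] roll -0.0011
```

>>> arm_command(series=[[40,[-36,-46,0],0],[40,[-75,-94,0],0],[40,[-113,-142,0],0],[40,[-152,-190,0],0],[40,[-190,-238,0],0],[40,[-229,-287,0],0],[40,[-267,-335,0],0],[40,[-306,-383,0],0]])

```text
t: 1.1
eef_pos: [0.4567, -0.2722, 0.2482]
tool_rot: [0.0, 0.782, -0.623, -0.0]
contact_force: [0.7, -0.6, -0.4]
gripper_width: 0.471
```

```bash
python3 -c "
from h import *
need([.642,-.0388,.2],-77)"
```

```text
t 1.1 p [ 0.4567 -0.2722  0.2482] heading -77.08 tilt [-2.e-04 -1.e-04 -1.e+00] F [ 0.7 -0.6 -0.4] T [-0.03 -0.04  0.  ] grip 40.26
q [ 0.59  0.25 -0.2   1.89  0.06  1.01 -0.98]
shift mm [-186.1 -232.8   48.2] roll -0.0013
```

>>> arm_command(series=[[40,[-38,-48,0],0],[40,[-77,-96,0],0],[40,[-115,-144,0],0],[40,[-153,-192,10],0],[30,[-178,-223,50],0],[30,[-186,-233,90],0],[30,[-186,-233,108],0],[30,[-186,-233,108],0]])

```text
t: 2.1
eef_pos: [0.6401, -0.0417, 0.1391]
tool_rot: [0.001, 0.782, -0.623, -0.001]
contact_force: [-0.3, -0.2, -0.1]
gripper_width: 0.35
```

Run:
```python
from h import *
from station import read_camera
need([.642,-.0388,.045],-77)
for n in M:
    cv2.imwrite(f'pics/{n}1.png',read_camera(n))
crop('pics/scene1.png',210,160,350,280,5,'pics/c7.png')
```

```text
t 2.1 p [ 0.6401 -0.0417  0.1391] heading -77.13 tilt [-3.2e-03 -8.0e-04 -1.0e+00] F [-0.3 -0.2 -0.1] T [ 0.06 -0.02  0.  ] grip 29.93
q [ 0.17  0.55 -0.28  1.72  0.19  0.9  -1.53]
shift mm [-2.4 -2.9 94.1] roll -0.0022
```

View pics/c7.png

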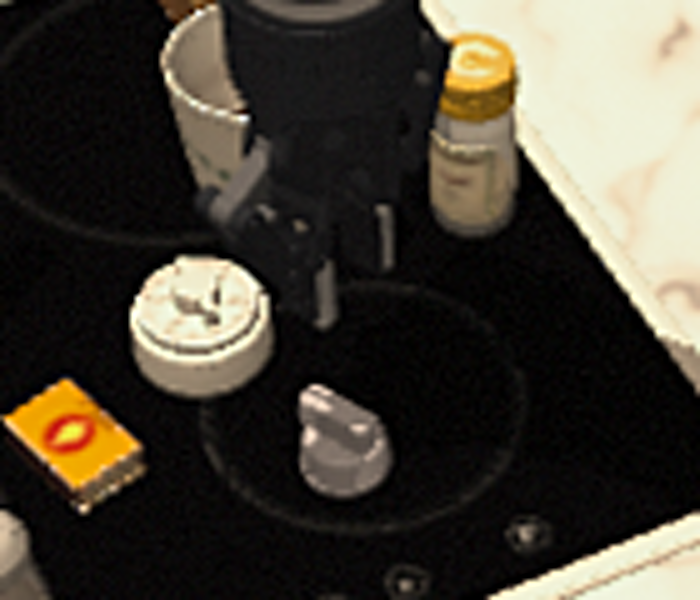

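View pics/top1.png

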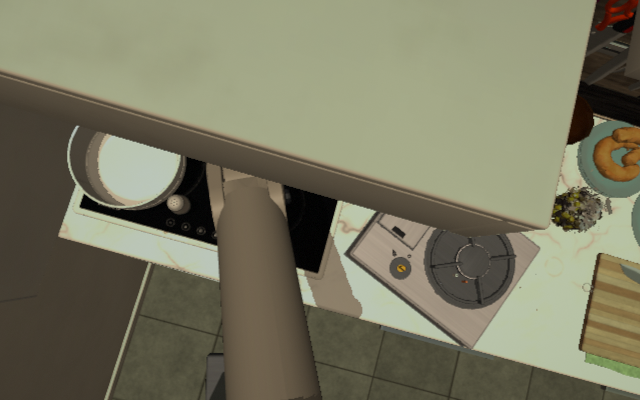

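Run:
```python
from h import *
print(onz('scene',(306,171),.106), onz('scene',(304,205.5),.005))
need([.642,-.0388,.045],-77)
```

```text
[ 0.72543397 -0.19445555  0.106     ] [ 0.71570695 -0.17956805  0.005     ]
t 2.2 p [ 0.6418 -0.0419  0.1417] heading -77.17 tilt [ 1.7e-03 -6.0e-04 -1.0e+00] F [ 0.2 -0.1 -0.3] T [-0.01  0.01  0.02] grip 29.78
q [ 0.17  0.55 -0.28  1.71  0.19  0.9  -1.53]
shift mm [-3.1 -0.7 96.7] roll -0.003
```

>>> arm_command(series=[[30,[0,0,30],0],[30,[0,0,50],0],[30,[0,0,60],0],[30,[0,0,60],0]])

```text
t: 2.7
eef_pos: [0.6412, -0.0407, 0.0801]
tool_rot: [0.0, 0.782, -0.623, -0.0]
contact_force: [0.6, -0.2, -0.3]
gripper_width: 0.351
```

Run:
```python
from h import *
from station import read_camera
need([.642,-.0388,.045],-77)
cv2.imwrite('pics/scene2.png',read_camera('scene'))
crop('pics/scene2.png',240,190,320,265,8,'pics/c8.png')
```

```text
t 2.7 p [ 0.6412 -0.0407  0.0801] heading -77.08 tilt [-6.e-04 -1.e-04 -1.e+00] F [ 0.6 -0.2 -0.3] T [ 0.07  0.01 -0.03] grip 29.96
q [ 0.16  0.63 -0.26  1.75  0.21  0.8  -1.55]
shift mm [-1.6 -1.2 35.1] roll -0.0014
```

View pics/c8.png

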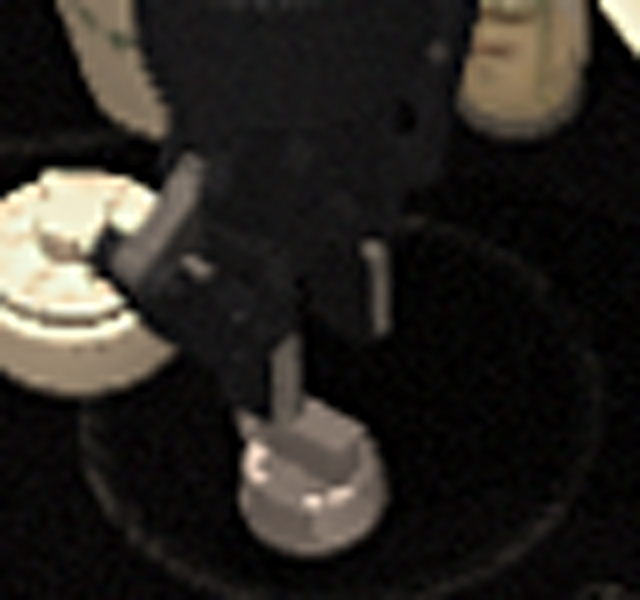

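>>> arm_command(series=[[30,[-1,-1,20],0],[30,[-1.5,-1,33],0],[30,[-1.5,-1,34],0],[30,[-1.5,-1,34],0]])

```text
t: 3.25
eef_pos: [0.642, -0.0387, 0.0461]
tool_rot: [0.0, 0.782, -0.623, -0.0]
contact_force: [0.8, -0.1, 0.5]
gripper_width: 0.355
```

Run:
```python
from h import *
from station import read_camera
need([.642,-.0388,.045],-77)
cv2.imwrite('pics/scene3.png',read_camera('scene'))
crop('pics/scene3.png',240,200,310,265,9,'pics/c9.png')
```

```text
t 3.25 p [ 0.642  -0.0387  0.0461] heading -77.06 tilt [-3.e-04  0.e+00 -1.e+00] F [ 0.8 -0.1  0.5] T [ 0.   -0.04 -0.03] grip 30.33
q [ 0.14  0.67 -0.25  1.76  0.23  0.74 -1.57]
shift mm [0.1 0.  1.1] roll -0.001
```

View pics/c9.png

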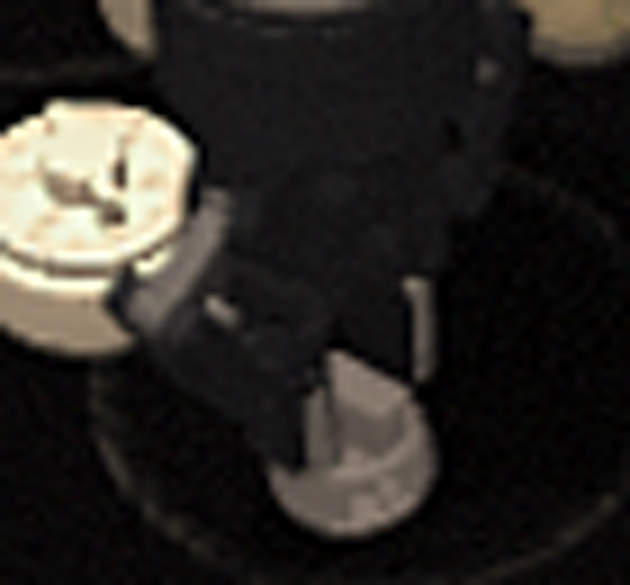

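>>> arm_command(series=[[10,[0,0,0],0],[8,[0,0,0],0],[6,[0,0,0],0],[4,[0,0,0],0],[4,[0,0,0],0],[4,[0,0,0],0]], squeeze=90)

```text
t: 4.05
eef_pos: [0.6424, -0.0389, 0.0471]
tool_rot: [-0.0, 0.782, -0.623, 0.0]
contact_force: [-1.0, -0.8, 5.8]
gripper_width: 0.121
```

Run:
```python
from h import *
need([.642,-.0388,.145],-77)
```

```text
t 4.05 p [ 0.6424 -0.0389  0.0471] heading -77.07 tilt [ 1.e-03 -2.e-04 -1.e+00] F [-1.  -0.8  5.8] T [ 0.02  0.37 -0.02] grip 10.34
q [ 0.14  0.67 -0.25  1.76  0.23  0.74 -1.57]
shift mm [ -0.1   0.3 -97.9] roll -0.0012
```

Run:
```python
from h import *
from station import read_camera
cv2.imwrite('pics/scene4.png',read_camera('scene'))
need([.642,-.0388,.145],-77)
crop('pics/scene4.png',240,200,310,265,9,'pics/c10.png')
```

```text
t 4.1 p [ 0.6424 -0.0389  0.047 ] heading -77.07 tilt [ 9.e-04 -2.e-04 -1.e+00] F [-0.9 -0.9  5.9] T [0.01 0.28 0.05] grip 9.91
q [ 0.14  0.67 -0.25  1.76  0.23  0.74 -1.57]
shift mm [ -0.1   0.3 -98. ] roll -0.0012
```

View pics/c10.png

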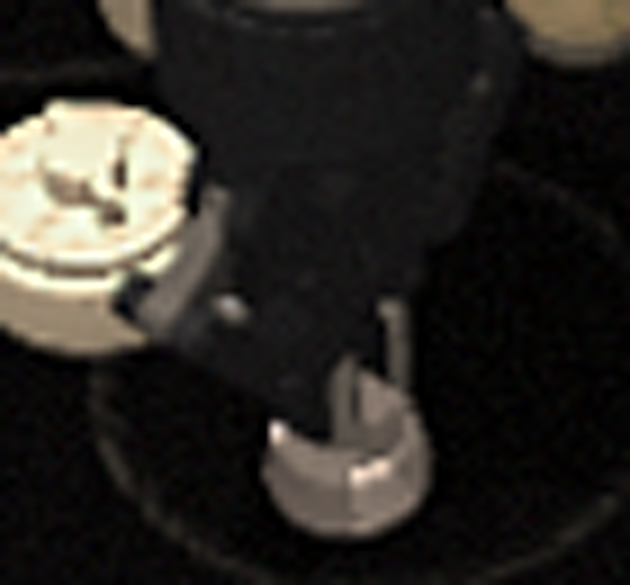

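>>> arm_command(series=[[4,[0,0,-10],0],[4,[0,0,-40],0],[4,[0,0,-90],0],[4,[0,0,-135],0],[4,[0,0,-150],0]])

```text
t: 4.72
eef_pos: [0.6435, -0.0386, 0.1998]
tool_rot: [-0.002, 0.782, -0.623, 0.002]
contact_force: [0.1, -0.0, -1.5]
gripper_width: 0.124
```

Run:
```python
from h import *
from station import read_camera
cv2.imwrite('pics/scene5.png',read_camera('scene'))
need([.5205,-.348,.2],-77.07-50.4)
crop('pics/scene5.png',220,130,320,260,5,'pics/c11.png')
```

```text
t 4.775 p [ 0.6435 -0.0387  0.2002] heading -77.07 tilt [ 5.3e-03 -1.0e-04 -1.0e+00] F [0.8 0.1 0.3] T [-0.01 -0.07 -0.07] grip 10.55
q [ 0.18  0.49 -0.29  1.67  0.16  1.01 -1.52]
shift mm [273.9 189.1  -0.5] roll 0.8796
```

View pics/c11.png

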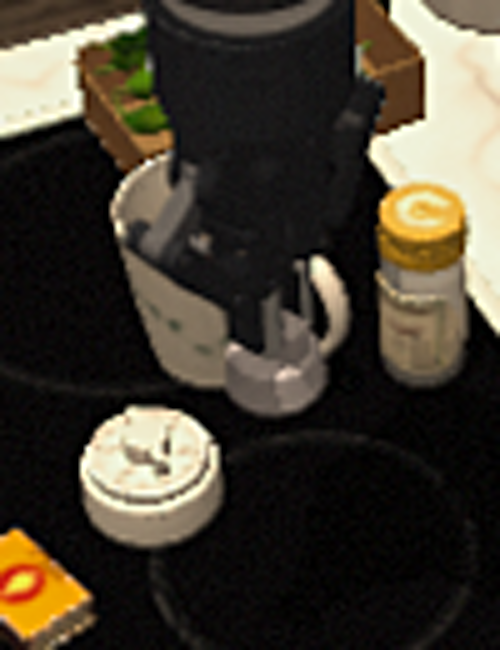

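>>> arm_command(series=[[4,[30,20,0],0.08],[4,[75,52,0],0.22],[4,[120,83,0],0.37],[4,[165,114,0],0.52],[4,[210,145,0],0.67],[4,[250,173,0],0.8],[4,[272,188,0],0.88],[4,[274,189,0],0.88]])

```text
t: 5.78
eef_pos: [0.5179, -0.3494, 0.1952]
tool_rot: [-0.001, -0.441, 0.897, 0.001]
contact_force: [-0.1, 0.3, -1.8]
gripper_width: 0.121
```

>>> arm_command(series=[[4,[0,0,0],0],[4,[0,0,20],0],[4,[0,0,30],0],[4,[0,0,30],0],[4,[0,0,30],0]])

```text
t: 6.4
eef_pos: [0.5197, -0.3478, 0.1668]
tool_rot: [0.0, -0.443, 0.897, -0.0]
contact_force: [-0.3, -1.0, -0.7]
gripper_width: 0.123
```

Run:
```python
from h import *
from station import read_camera
cv2.imwrite('pics/scene6.png',read_camera('scene'))
cv2.imwrite('pics/top6.png',read_camera('top'))
need([.5205,-.348,.15],-77.07-50.4)
crop('pics/scene6.png',375,110,455,210,6,'pics/c12.png')
crop('pics/top6.png',350,200,450,300,6,'pics/c13.png')
```

```text
t 6.5 p [ 0.5196 -0.3482  0.167 ] heading -127.47 tilt [ 1.1e-03 -5.0e-04 -1.0e+00] F [-0.2  0.9 -0.3] T [ 0.01 -0.03 -0.01] grip 10.39
q [ 0.51  0.48 -0.03  1.75  0.02  0.91 -1.75]
shift mm [-0.7 -0.6 17. ] roll 0.0001
```

View pics/c12.png

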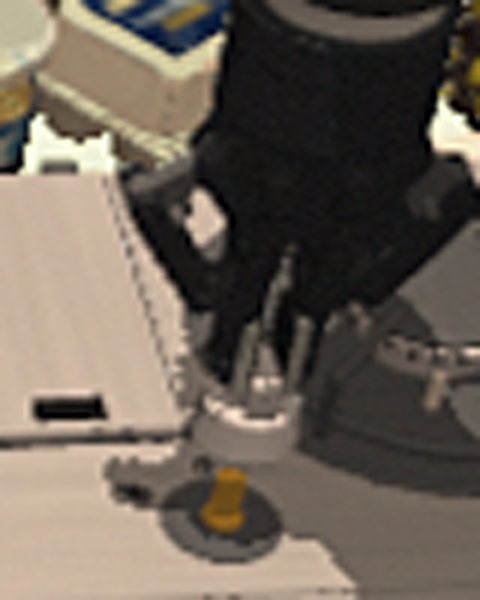

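View pics/c13.png

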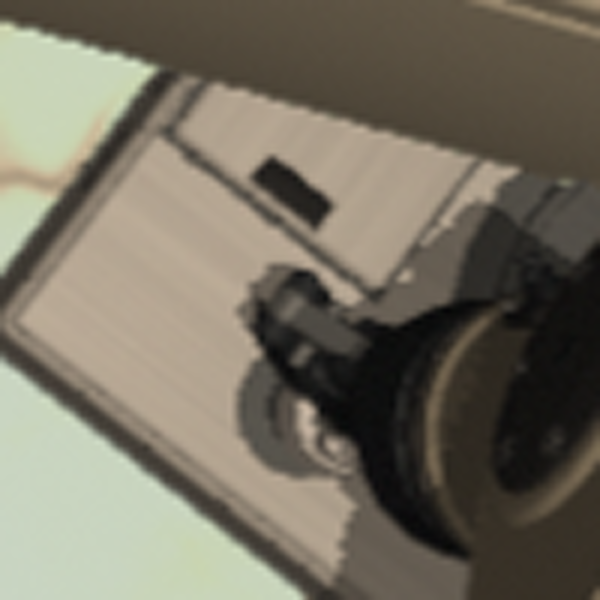

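Run:
```python
from h import *
for x,y in((.5196,-.3482),):
    for n,k,x0,y0 in(("scene",6,375,110),("top",6,350,200)):
        for z in(.125,.145):
            P=np.array([proj(n,[x+.021*np.cos(a),y+.021*np.sin(a),z]) for a in np.linspace(0,2*np.pi,90)])
            c=proj(n,[x,y,z])
            g=lambda p:((p[0]-x0+.42)*k,(p[1]-y0+.42)*k)
            print(n,z,'crop ctr',np.round(g(c)),'u',(P[:,0].min()-x0+.42)*k,(P[:,0].max()-x0+.42)*k,'v',(P[:,1].min()-y0+.42)*k,(P[:,1].max()-y0+.42)*k)
        print('dpx/mm along +knobx', (np.array(proj(n,[x+.00793,y-.00609,.135]))-proj(n,[x,y,.135]))*k/10,'across +y',(np.array(proj(n,[x+.00609,y+.00793,.135]))-proj(n,[x,y,.135]))*k/10)
crop('pics/scene6.png',400,165,432,195,20,'pics/c14.png')
crop('pics/top6.png',385,255,420,285,20,'pics/c15.png')
```

```text
scene 0.125 crop ctr [246. 427.] u 190.23978472310662 301.22770963931873 v 390.65381747679044 465.0386263362735
scene 0.145 crop ctr [255. 388.] u 198.89528423332402 311.5004250348437 v 351.5597463849406 425.84856603768526
dpx/mm along +knobx [-0.61503438 -1.75478314] across +y [-2.58969311  0.10031529]
top 0.125 crop ctr [337. 415.] u 277.13756705006926 396.9264097476015 v 353.5468268659647 476.87210694015664
top 0.145 crop ctr [353. 417.] u 291.86243043964896 414.07620258506154 v 353.7568118061582 479.64879493145486
dpx/mm along +knobx [ 1.72126084 -2.33970187] across +y [-2.30854742 -1.81994619]
```

View pics/c14.png

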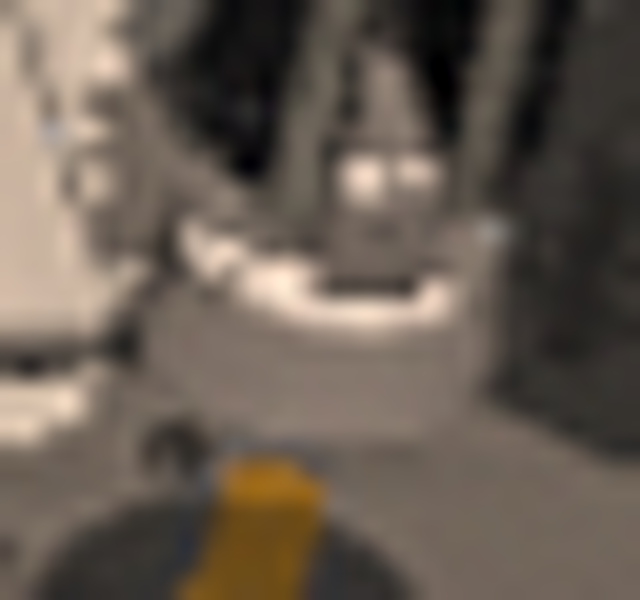

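View pics/c15.png

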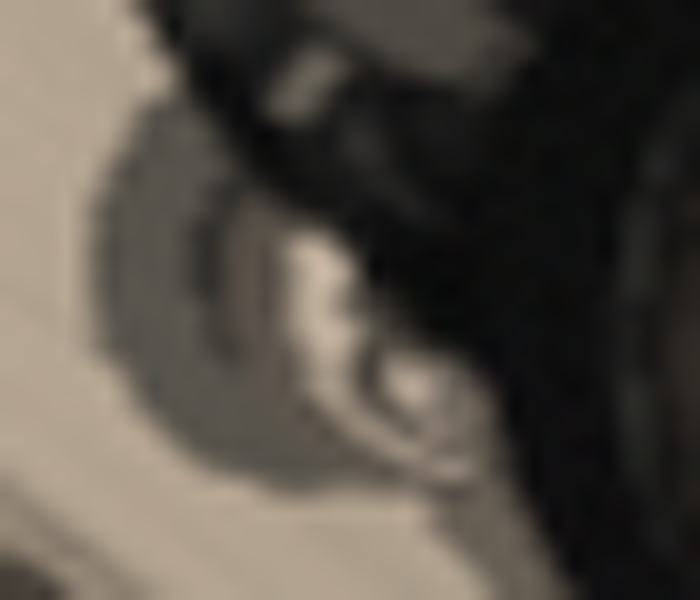

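>>> arm_command(series=[[4,[-0.7,-0.6,12],0],[4,[-0.7,-0.6,21],0],[4,[-0.7,-0.6,22],0],[4,[-0.7,-0.6,22],0]])

```text
t: 7.0
eef_pos: [0.52, -0.348, 0.144]
tool_rot: [-0.0, -0.442, 0.897, 0.0]
contact_force: [0.7, 0.1, -0.6]
gripper_width: 0.126
```

Run:
```python
from h import *
from station import read_camera
cv2.imwrite('pics/scene7.png',read_camera('scene'))
need([.5205,-.348,.13],-127.5)
crop('pics/scene7.png',395,160,435,205,14,'pics/c16.png')
```

```text
t 7.05 p [ 0.5201 -0.348   0.1444] heading -127.49 tilt [ 2.e-04 -1.e-04 -1.e+00] F [-0.1 -0.7 -0.7] T [-0.02  0.04 -0.03] grip 10.49
q [ 0.51  0.51 -0.03  1.77  0.02  0.87 -1.75]
shift mm [-0.3 -0.3 14.4] roll 0.0002
```

View pics/c16.png

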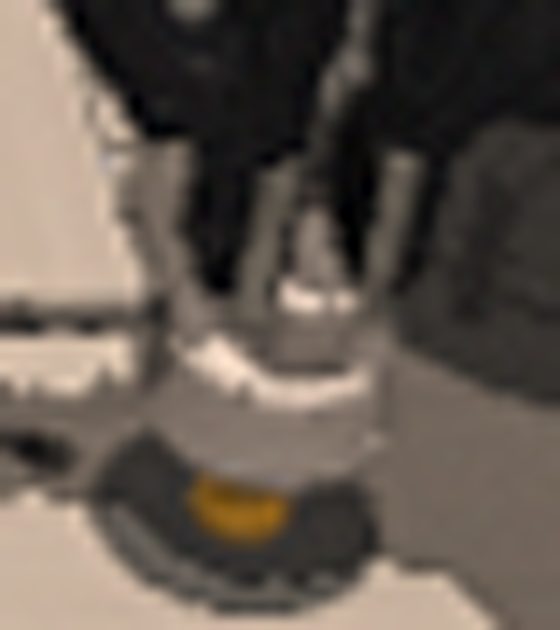

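>>> arm_command(series=[[4,[-0.2,-0.2,2],0],[4,[-0.2,-0.2,4],0],[4,[-0.2,-0.2,5],0],[4,[-0.2,-0.2,5],0]])

```text
t: 7.55
eef_pos: [0.5208, -0.3487, 0.1396]
tool_rot: [0.0, -0.442, 0.897, -0.001]
contact_force: [2.3, -2.4, -1.1]
gripper_width: 0.118
```

Run:
```python
from h import *
need([.5205,-.348,.13],-127.5)
```

```text
t 7.55 p [ 0.5208 -0.3487  0.1396] heading -127.5 tilt [ 0.0015 -0.0014 -1.    ] F [ 2.3 -2.4 -1.1] T [-0.71 -0.43 -0.04] grip 10.1
q [ 0.51  0.51 -0.03  1.77  0.02  0.86 -1.75]
shift mm [-0.4  0.7  9.6] roll -0.0
```

>>> arm_command(series=[[4,[0,-1,0],0],[4,[0,-1,2],0],[4,[0,-1,3],0],[4,[0,-1,3],0]])

```text
t: 8.05
eef_pos: [0.521, -0.349, 0.1362]
tool_rot: [-0.0, -0.442, 0.897, -0.0]
contact_force: [1.1, -4.5, -0.6]
gripper_width: 0.117
```

Run:
```python
from h import *
need([.5205,-.348,.13],-127.5)
```

```text
t 8.05 p [ 0.521  -0.349   0.1362] heading -127.5 tilt [ 1.e-04 -5.e-04 -1.e+00] F [ 1.1 -4.5 -0.6] T [-1.   -0.22  0.02] grip 9.99
q [ 0.51  0.52 -0.03  1.77  0.02  0.85 -1.75]
shift mm [-0.4  1.   6.2] roll -0.0001
```

>>> arm_command(series=[[4,[0.7,-0.8,0],0],[4,[0.7,-0.8,2],0],[4,[0.7,-0.8,4],0],[4,[0.7,-0.8,5],0],[4,[0.7,-0.8,5],0]])

```text
t: 8.68
eef_pos: [0.5212, -0.3492, 0.131]
tool_rot: [-0.0, -0.442, 0.897, 0.0]
contact_force: [1.1, -1.7, -0.6]
gripper_width: 0.123
```

Run:
```python
from h import *
need([.5205,-.348,.13],-127.5)
```

```text
t 8.675 p [ 0.5212 -0.3492  0.131 ] heading -127.47 tilt [-5.e-04  5.e-04 -1.e+00] F [ 1.1 -1.7 -0.6] T [-0.36 -0.11  0.03] grip 10.54
q [ 0.51  0.53 -0.03  1.77  0.02  0.84 -1.75]
shift mm [-0.6  1.3  1. ] roll 0.0005
```

>>> arm_command(series=[[4,[0.2,-0.3,2],0],[4,[0.2,-0.3,4],0],[4,[0.2,-0.3,5],0],[4,[0.2,-0.3,5],0]], squeeze=120)

```text
t: 9.18
eef_pos: [0.5214, -0.3497, 0.1262]
tool_rot: [0.0, -0.442, 0.897, 0.0]
contact_force: [-0.6, 0.3, -1.1]
gripper_width: 0.11
```

Run:
```python
from h import *
need([.5205,-.348,.13],-127.5)
```

```text
t 9.175 p [ 0.5214 -0.3497  0.1262] heading -127.47 tilt [-1.e-04  3.e-04 -1.e+00] F [-0.6  0.3 -1.1] T [ 0.04 -0.04 -0.03] grip 9.42
q [ 0.51  0.53 -0.03  1.77  0.02  0.84 -1.75]
shift mm [-0.8  1.8 -3.8] roll 0.0004
```

>>> arm_command(series=[[4,[0,0,1],0],[4,[0,0,2],0],[4,[0,0,3],0],[4,[0,0,3],0]])

```text
t: 9.68
eef_pos: [0.5216, -0.3499, 0.1239]
tool_rot: [0.0, -0.442, 0.897, -0.0]
contact_force: [-2.8, 1.9, 6.8]
gripper_width: 0.113
```

Run:
```python
from h import *
need([.5205,-.348,.13],-127.5)
```

```text
t 9.675 p [ 0.5216 -0.3499  0.1239] heading -127.49 tilt [ 4.e-04 -1.e-04 -1.e+00] F [-2.8  1.9  6.8] T [ 0.35  0.46 -0.01] grip 9.64
q [ 0.51  0.54 -0.03  1.78  0.02  0.83 -1.75]
shift mm [-0.9  2.  -6.1] roll 0.0003
```

>>> arm_command(series=[[4,[0,0.5,1.5],0],[4,[0,0.5,3],0],[4,[0,0.5,4.5],0],[4,[0,0.5,4.5],0]])

```text
t: 10.18
eef_pos: [0.5216, -0.3499, 0.1201]
tool_rot: [0.0, -0.442, 0.897, -0.001]
contact_force: [-1.9, 3.4, 10.5]
gripper_width: 0.114
```

Run:
```python
from h import *
need([.5205,-.348,.13],-127.5)
```

```text
t 10.175 p [ 0.5216 -0.3499  0.1201] heading -127.49 tilt [ 1.4e-03 -7.0e-04 -1.0e+00] F [-1.9  3.4 10.5] T [ 0.46  0.58 -0.01] grip 9.73
q [ 0.51  0.54 -0.03  1.78  0.02  0.82 -1.75]
shift mm [-0.8  2.  -9.9] roll 0.0002
```

>>> arm_command(series=[[4,[0,0,1.5],0],[4,[0,0,3],0],[4,[0,0,3],0],[4,[0,0,3],0]])

```text
t: 10.68
eef_pos: [0.5219, -0.3501, 0.1194]
tool_rot: [0.001, -0.442, 0.897, -0.001]
contact_force: [-7.1, 4.8, 25.3]
gripper_width: 0.11
```

Run:
```python
from h import *
from station import read_camera
need([.5205,-.348,.13],-127.5)
cv2.imwrite('pics/scene8.png',read_camera('scene'))
crop('pics/scene8.png',385,150,445,210,10,'pics/c17.png')
```

```text
t 10.675 p [ 0.5219 -0.3501  0.1194] heading -127.5 tilt [ 0.0024 -0.0012 -1.    ] F [-7.1  4.8 25.3] T [ 1.13  1.67 -0.02] grip 9.41
q [ 0.51  0.54 -0.03  1.78  0.02  0.82 -1.75]
shift mm [ -0.8   2.4 -10.6] roll -0.0
```

View pics/c17.png

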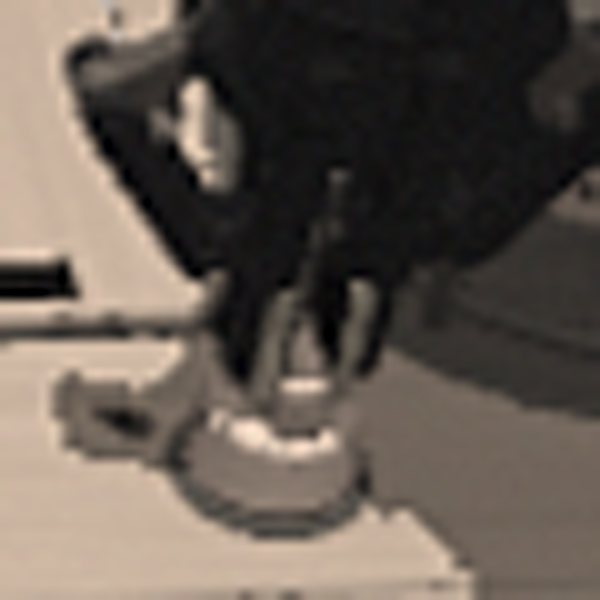

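>>> arm_command(series=[[4,[0,0.5,0],-0.07],[4,[0,0.7,0],-0.14],[4,[0,0.7,0],-0.22],[4,[0,0.7,0],-0.3],[4,[0,0.7,0],-0.38],[4,[0,0.7,0],-0.38]])

```text
t: 11.48
eef_pos: [0.5217, -0.3499, 0.1194]
tool_rot: [0.001, -0.604, 0.797, -0.002]
contact_force: [-6.1, 4.5, 23.5]
gripper_width: 0.112
```

Run:
```python
from h import *
need([.5205,-.348,.13],-127.5+65.9)
```

```text
t 11.475 p [ 0.5217 -0.3499  0.1194] heading -105.69 tilt [ 0.0032 -0.0017 -1.    ] F [-6.1  4.5 23.5] T [0.94 1.34 0.  ] grip 9.53
q [ 0.58  0.54 -0.13  1.77  0.09  0.83 -1.43]
shift mm [ -1.5   1.7 -10.6] roll -0.7695
```

>>> arm_command(series=[[4,[-0.1,0.4,0],-0.08],[4,[-0.2,0.7,0],-0.16],[4,[-0.2,0.7,0],-0.24],[4,[-0.2,0.7,0],-0.32],[4,[-0.2,0.7,0],-0.4],[4,[-0.2,0.7,0],-0.4]])

```text
t: 12.22
eef_pos: [0.5216, -0.3496, 0.1195]
tool_rot: [-0.0, 0.75, -0.661, 0.002]
contact_force: [-5.4, 3.4, 23.5]
gripper_width: 0.117
```

Run:
```python
from h import *
need([.5205,-.348,.13],-127.5+65.9)
```

```text
t 12.225 p [ 0.5216 -0.3496  0.1195] heading -82.77 tilt [ 0.004  -0.0022 -1.    ] F [-5.4  3.4 23.5] T [ 0.79  1.2  -0.06] grip 9.97
q [ 0.66  0.55 -0.22  1.77  0.16  0.83 -1.09]
shift mm [ -1.7   0.8 -10.5] roll -0.3694
```

>>> arm_command(series=[[4,[0,0,0],-0.07],[4,[0,0,0],-0.14],[4,[0,0,0],-0.21],[4,[0,0,0],-0.27],[4,[0,0,0],-0.33],[4,[0,0,0],-0.37],[4,[0,0,0],-0.37],[4,[0,0,0],-0.37]])

```text
t: 13.22
eef_pos: [0.5214, -0.3495, 0.1195]
tool_rot: [0.0, 0.859, -0.512, 0.002]
contact_force: [-4.4, 3.4, 22.8]
gripper_width: 0.113
```

Run:
```python
from h import *
from station import read_camera
need([.5205,-.348,.13],-127.5+65.9)
for n in M: cv2.imwrite(f'pics/{n}9.png',read_camera(n))
crop('pics/scene9.png',385,150,445,210,10,'pics/c18.png')
crop('pics/top9.png',375,235,435,295,10,'pics/c19.png')
```

```text
t 13.225 p [ 0.5214 -0.3495  0.1195] heading -61.62 tilt [ 0.0035 -0.0024 -1.    ] F [-4.4  3.4 22.8] T [0.79 1.26 0.01] grip 9.69
q [ 0.72  0.56 -0.31  1.77  0.22  0.85 -0.77]
shift mm [ -1.7   0.1 -10.5] roll -0.0004
```

View pics/c18.png

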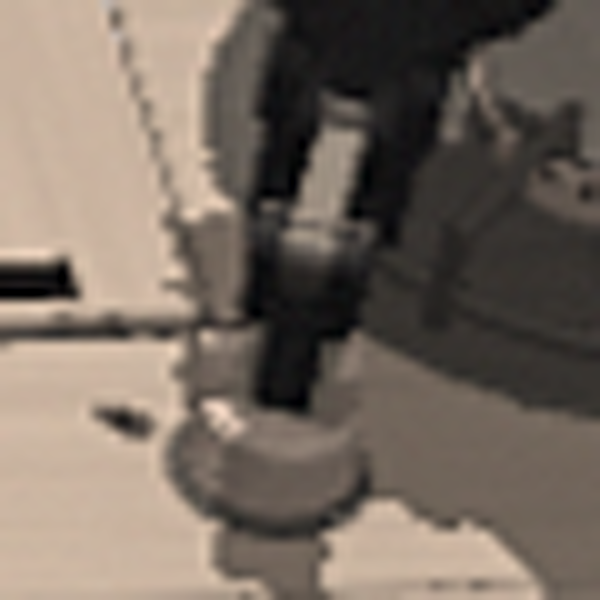

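View pics/c19.png

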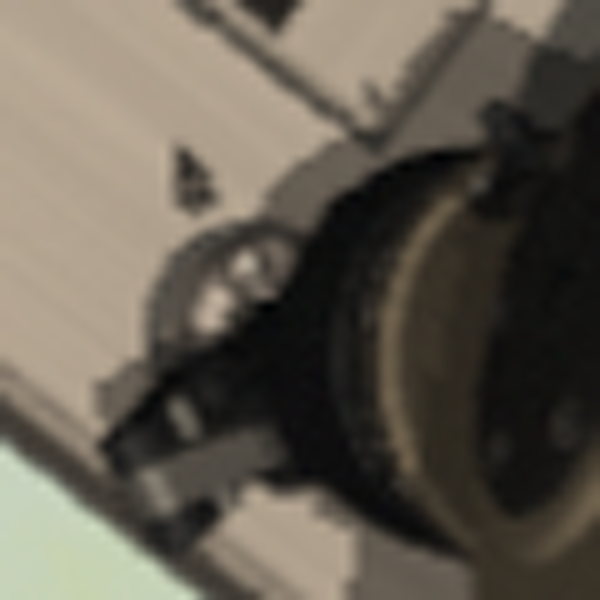

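View pics/scene9.png

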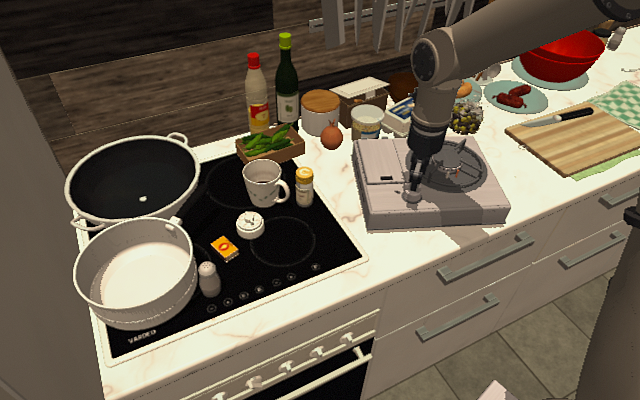

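Run:
```python
from h import *
a=np.radians(28.4)
for s,z in((.021,.116),(.021,.096),(0.016,.098)):
    p=proj('top',[.5214+s*np.cos(a),-.3495+s*np.sin(a),z]); print(s,z,p,'crop',(p-[375,235]+.45)*10)
need([.5205,-.348,.13],-127.5+65.9)
```

```text
0.021 0.116 [400.40144391 258.80959921] crop [258.51443915 242.59599209]
0.021 0.096 [397.98265525 258.77024644] crop [234.32655248 242.20246438]
0.016 0.098 [399.34393217 260.87025706] crop [247.93932172 263.20257061]
t 13.325 p [ 0.5214 -0.3495  0.1194] heading -61.62 tilt [ 0.0034 -0.0024 -1.    ] F [-6.2  3.8 23.7] T [ 0.77  1.23 -0.02] grip 9.73
q [ 0.72  0.56 -0.31  1.77  0.22  0.85 -0.77]
shift mm [ -1.7   0.1 -10.6] roll -0.0003
```

```bash
python3 -c "
from station import bot,status
print(bot.hand_in()); o=status.get_obs(); print(o['t'],o['contact_force'])"
```

```text
the job is handed in; nothing more can be done
None
the job is handed in; nothing more can be done
```

The knob is on the stem with its key matched, the tap is pressed right down, and it is turned anticlockwise to the flame mark. I handed in at 13.3 s with the gripper still gripping the knob and holding the tap down.

What the last checks showed:

- **Fit:** The knob slid about 16 mm down onto the stem, with sideways forces of 5 N or less and almost no vertical force. The D-shaped bore and stem therefore engaged.
- **Press:** The tool then travelled about 6 mm against the spring to a hard stop. At the end it was pushing with about 23 N, with 6–7 N of sideways load left over.
- **Turn:** The knob turned 65.9° (1.15 rad), which is 60° plus an allowance for the play. The stem should be at about 1.0–1.06 rad, but it cannot be seen under the knob, so this is inferred from the knob's angle.
- **Pointer:** In the top view a bright patch lies near where the pointer should be. The gripper hides part of the wing, so this is only a rough check.
- **Other objects:** In the last scene picture, the timer, matchbox, salt shaker, spice jar and mug look to be where they started.

Two readings disagreed with what I expected:

- **Stem position:** The tool settled about 2 mm from where I had measured the stem. That could be camera error or the knob sitting slightly off in the grip; I corrected for it by feeling the contact forces.
- **Gripper opening:** It read about 10 mm on the 13 mm wing, although the grip held throughout.

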